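# Release the charged battery pack

## Robot

A 7-joint arm with a two-finger parallel gripper is mounted at the origin on a cart in front of the work surface, level with it; the furniture and walls round the work are solid. World frame = base frame: x ahead of the robot, y to its left, z up, the work surface at z = 0. Lengths are in m, angles in rad, forces in N, time in s.
With the tool pointing down it reaches from about 0.425 to 0.875 m from the base axis. Payload 4.7 kg.
Tool frame: the origin (TCP) lies midway between the tips of the shut fingers; the grasp point (between the pads) lies 19 mm behind it; z points along the fingers, y is the line along which they close (so a half turn about z gives the same grasp; the last joint's range is limited). The gripper opens to 85 mm and grips with 20 to 120 N. Pads are 22 mm wide; open, the fingers measure 114 mm over their backs; the gripper's body (76 mm by 85 mm) begins 54 mm behind the grasp point. The pads swing forward as they close: fully open they stand 13 mm farther back than shut.
Start: joints at [-1.211, 0.321, -0.07, 1.45, 0.023, 1.371, -0.057], TCP at [0.22, 0.612, 0.231] pointing down, gripper open.
Joint ranges: [-2.86, 2.86], [-0.3, 2.09], [-1.38, 1.24], [0.06, 2.45], [-1.56, 4.7], [0.09, 2.05], [-2.69, 2.69]. Speed limits (rad/s): [2.57, 2.57, 3.14, 3.14, 3.14, 3.14, 3.14].

## Interface

Orientations are given as a rotation vector (axis times angle).
In Python, from rig import env gives the robot as it stands.
- The arm moves only by the shell command python3 -m inch 'ROWS'. ROWS is JSON, a list of rows, each a list of 7 numbers: the shift along the tool's x, y, z in cm, then the turn, a rotation vector about the tool's x, y, z in rad, then the gripper's target within -1 to 1 (fully open at 1, half-way at 0, shut at -1). In form: [[tx, ty, tz, ax, ay, az, claw], ...]. A call has 1 to 20 rows; each row is the pose to reach, as a shift and turn from the pose commanded when the call began, along the tool's axes at that moment; what a row does not reach only later rows make up. A row lasts 1/10 s, in which the tool goes at most 50 mm and 8.59 degrees, less where a joint would pass 70% of its speed; a pose out of reach is approached as far as the arm can. A call with a gripper value outside its range is refused whole. The fingers move at their own pace and stop on an object; the grip force is fixed at half the most. Time passes only in rows, so rows that repeat a pose let the fingers close. It gives the time, the measured TCP pose, the force, the opening and the grip force at its end, in the units of the state.
- env.get_obs(): the state, without advancing time (a new reading comes with each control period).
- env.grab_frame(name): name is "side" or "top" or "wrist"; returns the picture (480x640x3 uint8, blue, green, red); there is no depth.
- env.camera_info(name): a dict with "intrinsics" (3x3 intrinsics, pixels), "world_to_cam" (4x4, takes a point from world to camera coordinates). Camera axes: x right, y down, z forward; pixel columns grow to the right and rows downward; lengths in m; the calibration is good to about 2 mm. A picture is of the moment at which its call begins: read the wrist's pose just before it. camera_info takes no time and is no camera call; for the wrist camera it gives the pose at the moment of the call.
- env.finish_job(): hands the job in; it is judged then, once.
The state is a dict: "time_s": time; "joints": joint angles; "dq": joint speeds; "joint_torque": joint torques, N m; "tcp_pos": TCP position; "orientation": TCP orientation; "wrist_force": force on the tool from outside, world axes, zero at the start; "wrist_torque": the same for the moment, N m; "grip_width": finger opening in m; "gripper_force": force on a finger pad.
Only numpy, scipy, OpenCV 4.12 (cv2) and the standard library are available. Lean on these libraries where they do the work, as an engineer would, in place of code of your own. Each camera call takes 0.05 s, during which the arm holds its last target. There are 200 camera calls.

## Task

Take the battery pack out of the charger whose lamps are green: squeeze its red release tab in and keep it pressed while you draw the pack out along the slope of the charger. Then stand the pack upright, on its underside, on the floor of the wooden tray without dropping it; leave the other pack latched in its charger, and do not disturb the tin in the tray or the marker.

Things in the scene. Friction and masses are not known exactly. Their poses are not given: they have to be found in the camera images.
- pack_ready: charged battery pack in the green-lamp charger: black block, yellow trim on top, red release tab, 0.26 to 0.38 kg. Origin: centre of its underside; z from underside to top (the way it pulls out). Body x -32..32, y -22..22, z 0..86 mm (trim to 88). Seated, its underside is on the pocket floor and it leans 25 degrees from vertical, its top to the charger's -x; its x and y run like the pocket's
- pack_ready_grip (a point): middle of the charged pack at tab height, 63 mm above its underside, axes as the pack. One finger on the tab and one on the plain -y side here press the tab and hold the pack at once: 50 mm across with the tab out, 44 mm pressed
- pack_ready_tab_face (a point): middle of the outer face of the charged pack's red tab, on the pack's +y side: thumb pad x -13..13, z 50..74 mm, standing 6 mm proud (face at y = 28 mm). The point moves with the tab
- pack_ready_tab (a joint): charged pack's tab: 0 = out, 0.006 m = fully in, flush (towards pack -y); spring 4 N at first, 9 N fully in. Inside the pocket its barb hooks under a lip of the charger wall: the pack lifts only 2 mm until the tab is in at least 5 mm
- charger_ready: grey and black one-bay charger with green lamp bars along its rear top and on its front foot, fixed to the bench. Origin: on the bench below the pocket; z up, x from front foot to rear. Footprint x -72..82, y -34..34 mm; rear housing x 42..82, 74 mm high
- charger_ready_pocket (a point): centre of the green-lamp charger's pocket floor, 32 mm above its origin; point z = the pocket's axis, leaning 25 degrees, along (-0.423, 0, 0.906) in the charger's frame; y as the charger's. The pocket walls rise 34 mm along z and reach 31 mm out in y and 38 mm in x
- pack_charging: the other pack, same make and frame as the charged one, latched in the red-lamp charger; stays there
- charger_charging: the other charger, the same but with red lamps, fixed; stands 0.14 to 0.3 m from the first, on either side of it
- tray: open brown wooden tray, fixed to the bench, outside 150 (x) x 220 (y) x 40 mm high, walls 7 mm, floor 6 mm thick. Origin: centre of its underside. It stands in front of the chargers, its long y axis roughly to the left
- tray_spot (a point): on the tray's floor, centre of its free half (45 mm along the tray's +y, the robot's left)
- wax_tin: round brown wax tin, 70 mm diameter, 24 mm high, loose, on the tray's floor in the right half (tray -y); origin: centre of its underside
- marker: white and black marker pen, 135 mm long, 16 mm thick, lying loose on the bench between the chargers; origin: centre of its underside
- pack_charging_tab (a joint): the other pack's tab: 0 = out, latched
Things that resemble listed ones, but are neither listed nor needed, are in the scene too. What is shaped like the pack_charging but orange is not meant.

How it is judged:
By the outcome, as a careful person would: the job done as asked, in the order asked, and still so for the second after the job is handed in, with the robot touching nothing.
It also fails if it takes over 37 s, if anything falls off the work surface, if the arm or the gripper's body presses on something with over 40 N, if the wrist force passes 120 N, or if a joint passes its speed limit or range.

## Working session

There is one attempt and no reset: what is moved stays moved. The work goes in short steps, Python scripts to look and compute and a shell command to move; the robot and the scene stay as the last step left them, time stands still between calls to the robot, and variables do not carry over. Pictures are saved under pics/ and viewed, at most 10 in all, crops included, and the job is handed in when it is done.

```bash
mkdir -p pics; ls
python3 - <<'E'
from rig import env
import cv2,numpy as np
o=env.get_obs();print({k:np.round(v,3) for k,v in o.items()})
for n in("top","side"):
    cv2.imwrite(f"pics/{n}0.png",env.grab_frame(n)); c=env.camera_info(n);print(n,np.round(c["intrinsics"],1).tolist(),np.round(c["world_to_cam"],4).tolist())
E
```

```text
pics
{'time_s': np.float64(0.0), 'joints': array([-1.211,  0.322, -0.07 ,  1.452,  0.023,  1.371, -0.057]), 'dq': array([ 0.   ,  0.   ,  0.001,  0.001, -0.001,  0.001,  0.003]), 'joint_torque': array([ 0.0000e+00, -4.9358e+01, -3.8200e-01, -3.1434e+01,  1.3000e-02,
        1.1000e-02, -0.0000e+00]), 'tcp_pos': array([0.22 , 0.611, 0.23 ]), 'orientation': array([-5.400e-01, -3.095e+00,  3.000e-03]), 'wrist_force': array([-0.745,  0.197, -0.739]), 'wrist_torque': array([ 0.   , -0.004,  0.033]), 'gripper_force': np.float64(0.0), 'grip_width': np.float64(0.085)}
top [[615.0, 0.0, 315.8], [0.0, 615.0, 231.8], [0.0, 0.0, 1.0]] [[-0.0014, -1.0, -0.0069, 0.0248], [-0.9961, 0.002, -0.0884, 0.5382], [0.0884, 0.0067, -0.9961, 0.8792], [0.0, 0.0, 0.0, 1.0]]
side [[450.3, 0.0, 310.2], [0.0, 450.3, 231.0], [0.0, 0.0, 1.0]] [[-0.9653, -0.2612, -0.0033, 0.5116], [-0.1212, 0.4589, -0.8802, 0.1312], [0.2314, -0.8492, -0.4746, 0.7917], [0.0, 0.0, 0.0, 1.0]]
```

View pics/top0.png

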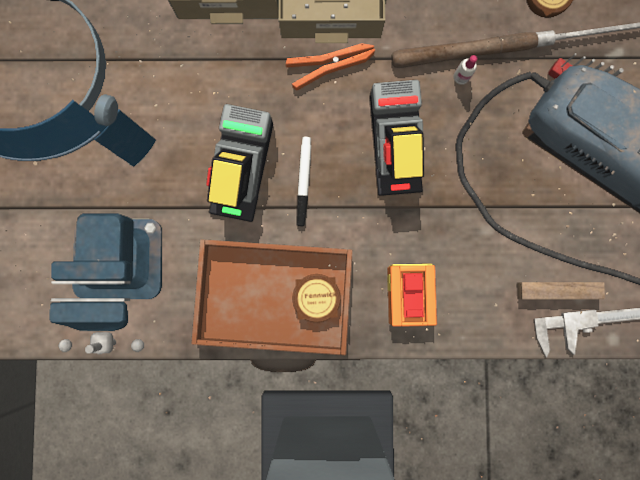

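View pics/side0.png

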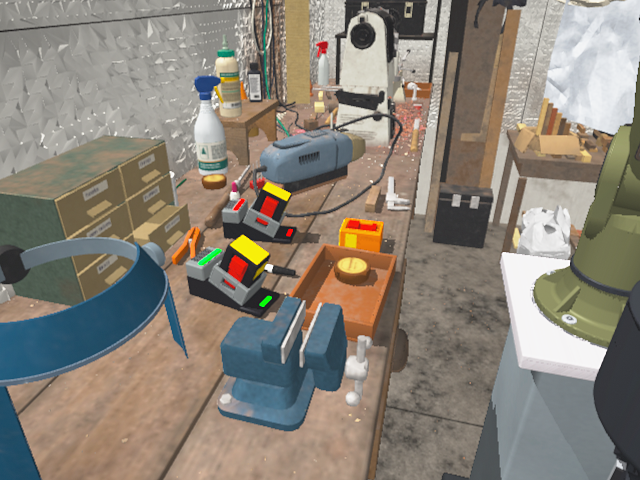

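The top view shows the green-lamp charger at about (238,165), with its yellow top at (226,182) and red tab at (209,178) on its left. The red-lamp charger is at (398,140), the tray at (273,298) with the tin at (317,298), and the marker at (304,180). The side view agrees, and also shows a vise and a visor to the left of the work.

```bash
cat > h.py <<'E'
from rig import env
import cv2,numpy as np
from scipy.spatial.transform import Rotation as R
def ray(c,px,z):
    K=c["intrinsics"];T=np.array(c["world_to_cam"]);r=T[:3,:3]
    d=r.T@np.linalg.inv(K)@np.array([px[0],px[1],1.]);o=-r.T@T[:3,3]
    return o+d*(z-o[2])/d[2]
def proj(c,p):
    q=np.array(c["world_to_cam"])@np.r_[p,1];u=np.array(c["intrinsics"])@q[:3];return u[:2]/u[2]
def blobs(im,lo,hi,amin=40):
    m=cv2.inRange(cv2.cvtColor(im,cv2.COLOR_BGR2HSV),lo,hi)
    cs,_=cv2.findContours(m,cv2.RETR_EXTERNAL,cv2.CHAIN_APPROX_NONE)
    return [(cv2.contourArea(k),cv2.minAreaRect(k),k) for k in cs if cv2.contourArea(k)>amin]
def goal(p,zax,yax):
    """shift (cm) and turn (rad) from present tool pose to TCP p, tool z=zax, y~yax"""
    o=env.get_obs();R0=R.from_rotvec(o["orientation"])
    best=None
    for s in(1,-1):
        y=s*np.array(yax);y=y/np.linalg.norm(y);x=np.cross(y,zax);x/=np.linalg.norm(x);y=np.cross(zax,x)
        t=(R0.inv()*R.from_matrix(np.c_[x,y,zax])).as_rotvec()
        if best is None or np.linalg.norm(t)<np.linalg.norm(best):best=t
    return np.round(R0.inv().apply(np.array(p)-o["tcp_pos"])*100,2),np.round(best,3)
E
python3 - <<'E'
from h import *
for n in("top","side"):
    im=cv2.imread(f"pics/{n}0.png");c=env.camera_info(n)
    for nm,lo,hi,z in(("yel",(22,120,120),(35,255,255),.112),("grn",(45,120,120),(75,255,255),.075),("red",(0,190,120),(4,255,255),.09)):
        for a,r,k in blobs(im,lo,hi):
            m=cv2.moments(k);ct=(m["m10"]/m["m00"],m["m01"]/m["m00"])
            print(n,nm,a,np.round(ct,1),np.round(r[1],1),round(r[2],1),np.round(ray(c,ct,z),4) if n=="top" else "")
            if n=="top" and nm=="yel" and a>500:
                print(np.round([ray(c,q,.112)[:2] for q in cv2.approxPolyDP(k,4,True)[:,0].astype(float)],4).tolist())
im=cv2.imread("pics/top0.png");c=env.camera_info("top")
for q in[(203,241),(352,249),(348,354),(194,347)]: print("tray",np.round(ray(c,q,.04),4))
E
```

```text
top yel 1147.5 [224.6 182.7] [28.8 43.4] 8.1 [0.5965 0.1451 0.112 ]
[[0.6273, 0.1596], [0.572, 0.1656], [0.5652, 0.1308], [0.6205, 0.1234]]
top yel 108.0 [231.7 156.1] [25.7  5.5] 11.3 [0.6326 0.136  0.112 ]
top yel 1176.0 [407.7 155.6] [43.6 28.9] 87.9 [ 0.6325 -0.0997  0.112 ]
[[0.662, -0.118], [0.6593, -0.0804], [0.6023, -0.0824], [0.6063, -0.1184]]
top yel 84.5 [404.4 128.7] [ 4.6 25.8] 85.2 [ 0.6692 -0.0959  0.112 ]
top grn 101.0 [231.2 210.8] [19.6  6.3] 11.3 [0.5633 0.1411 0.075 ]
top grn 221.5 [242.1 127.3] [39.2  6.9] 11.3 [0.6816 0.1272 0.075 ]
side yel 259.5 [352.  265.1] [14. 26.] 90.0 
side yel 548.5 [249.2 249.2] [37.7 17.1] 36.3 
side yel 129.0 [350.4 240.3] [11.5 13.3] 9.5 
side yel 220.5 [276.5 191. ] [27.7  9.4] 26.6 
side yel 46.5 [213.4 177.9] [ 4.9 16.1] 81.9 
side yel 52.5 [227.9  78.7] [ 5. 18.] 90.0 
side grn 55.0 [265.1 300.9] [ 4.9 14.8] 45.0 
side grn 119.5 [209.3 256.5] [ 5.6 27.4] 53.1 
side red 297.5 [237.1 267.6] [17.9 21. ] 26.6 
side red 131.0 [360.6 225.7] [28.2  7.4] 7.6 
side red 211.5 [268.8 206.1] [13.5 17.8] 24.8 
tray [0.5239 0.1865 0.04  ]
tray [ 0.5119 -0.0282  0.04  ]
tray [ 0.363  -0.0215  0.04  ]
tray [0.3729 0.1971 0.04  ]
```

```bash
cat >> h.py <<'E'
yaw=np.radians(-11.3);X=np.array([np.cos(yaw),np.sin(yaw),0]);Y=np.array([-np.sin(yaw),np.cos(yaw),0])
A=np.array([0,0,.9063])-.4226*X           # pocket axis
O=np.array([.5962,.1448,.112])-.088*A      # pack underside centre, seated
E
python3 - <<'E'
from h import *
P=np.cross(Y,A)
c=env.camera_info("side");t=env.camera_info("top")
print("origin",O, "side tab",proj(c,O+.062*A+.028*Y),"top yel side",proj(c,O+.088*A),"top rear lamp",proj(t,ray(t,(242.1,127.3),.075)))
l=ray(t,(242.1,127.3),.075);print("lamp in charger",(l-O)@X,(l-O)@Y, "side lamp",proj(c,l)); f=ray(t,(231.2,210.8),.016);print((f-O)@X,(f-O)@Y,proj(c,f))
print("pre",goal(O+.13*A,-A,Y)); print("grasp",goal(O+.043*A,-A,Y))
E
```

```text
origin [0.63266788 0.137513   0.0322456 ] side tab [235.23371246 265.47156609] top yel side [249.16715209 247.01753645] top rear lamp [242.1 127.3]
lamp in charger 0.05004843998298737 -0.0005906687796818485 side lamp [209.70213497 253.8550343 ]
-0.06326382478824881 -0.0001271968296599716 [265.44277461 297.59815984]
pre (array([-49.42, -31.37,   8.09]), array([-0.034, -0.436, -0.146]))
grasp (array([-53.06, -30.81,  15.97]), array([-0.034, -0.436, -0.146]))
```

```bash
python3 -m inch '[[-5,-3,-5,0,0,0,1],[-9,-6,-6,0,0,0,1],[-14,-9,-6,0,0,0,1],[-18,-12,-6,0,-0.1,0,1],[-22,-15,-6,0,-0.15,-0.05,1],[-26,-17.5,-6,-0.01,-0.2,-0.1,1],[-30,-20,-6,-0.02,-0.3,-0.1,1],[-34,-23,-5,-0.034,-0.436,-0.146,1],[-38,-26,-4,-0.034,-0.436,-0.146,1],[-42,-29,-3,-0.034,-0.436,-0.146,1],[-45,-31,-1,-0.034,-0.436,-0.146,1],[-46.5,-31.8,1.7,-0.034,-0.436,-0.146,1],[-46.5,-31.8,1.7,-0.034,-0.436,-0.146,1],[-46.5,-31.8,1.7,-0.034,-0.436,-0.146,1],[-46.5,-31.8,1.7,-0.034,-0.436,-0.146,1],[-46.5,-31.8,1.7,-0.034,-0.436,-0.146,1]]'
python3 - <<'E'
from h import *
print(np.round(env.get_obs()["joints"],2))
c=env.camera_info("wrist");im=env.grab_frame("wrist");cv2.imwrite("pics/w1.png",im)
for n,p in(("yel",.088*A),("tab",.062*A+.028*Y),("lamp",.05*X+[0,0,.043])):print(n,proj(c,O+p))
for nm,lo,hi in(("yel",(22,120,120),(35,255,255)),("red",(0,190,120),(4,255,255)),("grn",(45,120,120),(75,255,255))):
    for a,r,k in blobs(im,lo,hi,150):print(nm,a,np.round(r[0],1),np.round(r[1],1),round(r[2],1),cv2.approxPolyDP(k,5,True)[:,0].tolist())
print("grasp",goal(O+.042*A,-A,Y))
E
```

```text
time_s: 1.7
tcp_pos: [0.55, 0.1567, 0.2154]
orientation: [0.263, 2.692, -0.055]
wrist_force: [0.3, -0.1, 0.2]
grip_width: 0.0851
gripper_force: 0.0
[-0.82 -0.11  0.31  2.02  0.39  0.92  0.68]
yel [311.94220269 219.49178832]
tab [350.61858525 210.40497815]
lamp [312.88129097 268.8115711 ]
yel 2640.0 [ 23.7 300.8] [77.7 40.5] 64.6 [[0, 269], [0, 298], [19, 335], [57, 328], [29, 265]]
yel 4713.0 [313.2 219.6] [58.4 84.4] 1.3 [[285, 178], [286, 260], [340, 261], [343, 179]]
yel 150.5 [314. 168.] [ 4. 46.] 90.0 [[291, 168], [337, 169]]
red 304.0 [108.8 322.6] [ 7.4 50.4] 79.5 [[134, 320], [124, 316], [84, 327]]
red 1265.5 [ 72.7 279.8] [34.3 43.1] 62.2 [[84, 255], [48, 274], [61, 303], [94, 281]]
red 224.5 [ 60.9 201.1] [ 9.5 29.8] 76.0 [[76, 200], [66, 195], [46, 203], [53, 208]]
red 197.5 [349.8 212.6] [ 6.8 37.1] 2.0 [[347, 194], [351, 231], [353, 199]]
grn 556.0 [313.5 268.5] [ 9. 63.] 90.0 [[282, 265], [284, 273], [345, 268]]
grn 362.5 [314.5 118.5] [11. 35.] 90.0 [[297, 114], [298, 123], [332, 120], [329, 113]]
grasp (array([ 0.09, -0.31, 15.98]), array([0.004, 0.002, 0.001]))
```

View pics/w1.png

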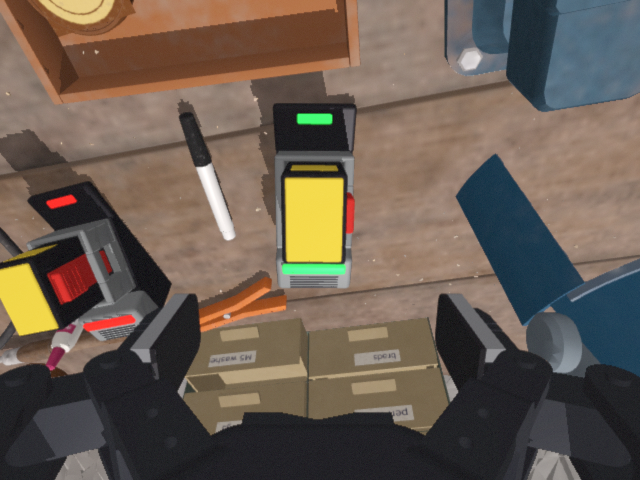

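The wrist view shows the yellow top at (313,220) and the tab at (350,212), within about 2 px of my model. Approaching.

```bash
python3 -m inch '[[0,0,3,0,0,0,1],[0,0,6,0,0,0,1],[0,0,9,0,0,0,1],[0,0,10,0,0,0,1],[0,0,10,0,0,0,1],[0,0,10,0,0,0,1],[0,0,10,0,0,0,1]]'
python3 - <<'E'
from h import *
print("grasp",goal(O+.042*A,-A,Y))
E
```

```text
time_s: 2.45
tcp_pos: [0.5922, 0.1477, 0.1256]
orientation: [0.266, 2.691, -0.054]
wrist_force: [-0.4, -0.6, 0.9]
grip_width: 0.0856
gripper_force: 0.0
grasp (array([ 0.18, -0.23,  6.02]), array([ 0.004,  0.003, -0.   ]))
```

```bash
python3 -m inch '[[0.2,-0.2,2,0,0,0,1],[0.2,-0.2,4,0,0,0,1],[0.2,-0.2,5,0,0,0,1],[0.2,-0.2,5.8,0,0,0,1],[0.2,-0.2,6,0,0,0,1],[0.2,-0.2,6,0,0,0,1],[0.2,-0.2,6,0,0,0,1],[0.2,-0.2,6,0,0,0,1]]'
python3 - <<'E'
from h import *
print("grasp",goal(O+.042*A,-A,Y))
c=env.camera_info("wrist");im=env.grab_frame("wrist");cv2.imwrite("pics/w2.png",im)
for n,p in(("yel",.088*A),("tab",.062*A+.028*Y)):print(n,proj(c,O+p))
for nm,lo,hi in(("yel",(22,120,120),(35,255,255)),("red",(0,190,120),(4,255,255))):
    for a,r,k in blobs(im,lo,hi,400):print(nm,a,np.round(r[0],1),np.round(r[1],1),round(r[2],1))
E
```

```text
time_s: 3.25
tcp_pos: [0.6146, 0.1405, 0.0692]
orientation: [0.267, 2.692, -0.056]
wrist_force: [-0.7, -0.1, -1.1]
grip_width: 0.0855
gripper_force: 0.0
grasp (array([-0.1 ,  0.07, -0.07]), array([ 0.002,  0.001, -0.001]))
yel [317.88093225 370.40559706]
tab [398.83498642 323.61137258]
yel 18581.0 [322.5 348.5] [141. 143.] 90.0
yel 2289.0 [321.5 240. ] [ 24. 109.] 90.0
red 435.5 [404.5 339. ] [ 9.5 78. ] 2.4
```

View pics/w2.png

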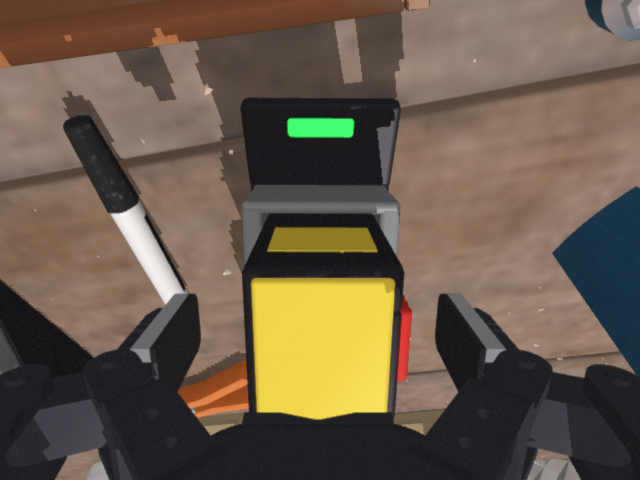

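The wrist view shows the pack between the fingers, with the yellow centred at x≈322 and the finger mid-line at about 317. I'll nudge 1 mm and close.

```bash
python3 -m inch '[[-0.1,0.1,0,0,0,0,1],[-0.1,0.1,0,0,0,0,0.4],[-0.1,0.1,0,0,0,0,-0.3],[-0.1,0.1,0,0,0,0,-1],[-0.1,0.1,0,0,0,0,-1],[-0.1,0.1,0,0,0,0,-1],[-0.1,0.1,0,0,0,0,-1],[-0.1,0.1,0,0,0,0,-1],[-0.1,0.1,0,0,0,0,-1],[-0.1,0.1,0,0,0,0,-1],[-0.1,0.1,0,0,0,0,-1],[-0.1,0.1,0,0,0,0,-1]]'
```

```text
time_s: 4.5
tcp_pos: [0.6155, 0.1414, 0.0695]
orientation: [0.266, 2.693, -0.056]
wrist_force: [-4.3, 1.4, 4.5]
grip_width: 0.0427
gripper_force: 60.6
```

```bash
python3 -m inch '[[-0.1,0.1,-0.4,0,0,0,-1],[-0.1,0.1,-0.8,0,0,0,-1],[-0.1,0.1,-1.2,0,0,0,-1],[-0.1,0.1,-1.2,0,0,0,-1]]'
```

```text
time_s: 4.9
tcp_pos: [0.6113, 0.1427, 0.0805]
orientation: [0.267, 2.693, -0.057]
wrist_force: [-0.4, -0.9, -3.5]
grip_width: 0.0433
gripper_force: 61.1
```

```bash
python3 -m inch '[[0,0,-1,0,0,0,-1],[0,0,-2,0,0,0,-1],[0,0,-3,0,0,0,-1],[0,0,-4,0,0,0,-1],[0,0,-5.5,0,0,0,-1],[0,0,-7,0,0,0,-1],[0,0,-8.5,0,0,0,-1],[0,0,-9,0,0,0,-1],[0,0,-9,0,0,0,-1],[0,0,-9,0,0,0,-1]]'
python3 - <<'E'
from h import *
im=env.grab_frame("side");cv2.imwrite("pics/s2.png",im[150:400,100:500])
c=np.mean([[.5239,.1865],[.5119,-.0282],[.363,-.0215],[.3729,.1971]],0);ty=np.array([.2157,.0,0]);ty=np.array([.5239-.5119+.3729-.363,.1865+.0282+.1971+.0215,0]);ty/=np.linalg.norm(ty)
S=np.r_[c,0]+.045*ty;print("tray",c,ty,"spot",S)
np.save("spot.npy",np.r_[S,ty])
D=np.array([0,0,-1.])
for z in(.16,.07,.049):print(z,goal([S[0],S[1],z],D,ty),goal([S[0],S[1],z],D,Y))
E
```

```text
time_s: 5.9
tcp_pos: [0.5739, 0.1498, 0.1615]
orientation: [0.267, 2.693, -0.057]
wrist_force: [0.8, 0.6, -3.1]
grip_width: 0.0431
gripper_force: 61.5
tray [0.442925 0.083475] [0.05047792 0.99872518 0.        ] spot [0.44519651 0.12841763 0.        ]
0.16 (array([11.1 , -4.61, -5.05]), array([-0.031,  0.435, -0.145])) (array([11.1 , -4.61, -5.05]), array([ 0.001,  0.436, -0.   ]))
0.07 (array([14.9 , -4.62,  3.1 ]), array([-0.031,  0.435, -0.145])) (array([14.9 , -4.62,  3.1 ]), array([ 0.001,  0.436, -0.   ]))
0.049 (array([15.79, -4.62,  5.01]), array([-0.031,  0.435, -0.145])) (array([15.79, -4.62,  5.01]), array([ 0.001,  0.436, -0.   ]))
```

View pics/s2.png

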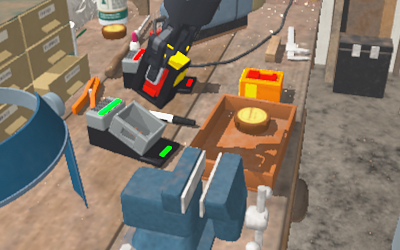

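The pack is out, the charger is empty, and the tin and marker haven't moved. Carrying it over to the tray and standing it upright.

```bash
python3 -m inch '[[1,-0.5,-2,0,0,0,-1],[3,-1.2,-4,0,0.05,0,-1],[5,-2,-5,-0.01,0.15,-0.05,-1],[7,-3,-5,-0.02,0.25,-0.08,-1],[9,-4,-5,-0.03,0.35,-0.12,-1],[11.1,-4.6,-5,-0.031,0.435,-0.145,-1],[11.1,-4.6,-5,-0.031,0.435,-0.145,-1],[11.1,-4.6,-5,-0.031,0.435,-0.145,-1],[11.1,-4.6,-5,-0.031,0.435,-0.145,-1],[11.1,-4.6,-5,-0.031,0.435,-0.145,-1]]'
python3 - <<'E'
from h import *
s=np.load("spot.npy");D=np.array([0,0,-1.]);print(env.get_obs()["joints"].round(2))
for z in(.07,.056,.048):print(z,goal([s[0],s[1],z],D,s[3:]))
cv2.imwrite("pics/s3.png",cv2.resize(env.grab_frame("side")[180:330,230:430],(800,600)))
E
```

```text
time_s: 6.95
tcp_pos: [0.4461, 0.1292, 0.1604]
orientation: [0.077, 3.138, 0.001]
wrist_force: [-0.6, -1.1, -2.8]
grip_width: 0.043
gripper_force: 62.1
[-0.81 -0.04  0.46  2.    0.02  1.18  1.17]
0.07 (array([ 0.12, -0.09,  9.04]), array([0.001, 0.003, 0.001]))
0.056 (array([ 0.12, -0.09, 10.44]), array([0.001, 0.003, 0.001]))
0.048 (array([ 0.12, -0.09, 11.24]), array([0.001, 0.003, 0.001]))
```

View pics/s3.png

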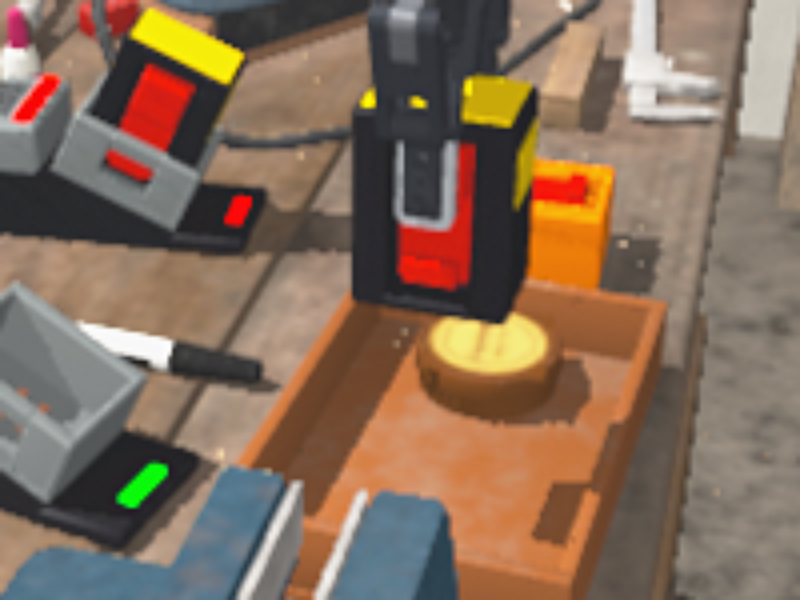

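The pack hangs upright above the tray, with the finger on the tab. Lowering.

```bash
python3 -m inch '[[0.1,-0.1,2,0,0,0,-1],[0.1,-0.1,4,0,0,0,-1],[0.1,-0.1,6,0,0,0,-1],[0.1,-0.1,8,0,0,0,-1],[0.1,-0.1,9.5,0,0,0,-1],[0.1,-0.1,10.3,0,0,0,-1],[0.1,-0.1,10.6,0,0,0,-1],[0.1,-0.1,10.6,0,0,0,-1],[0.1,-0.1,10.6,0,0,0,-1]]'; python3 -m inch '[[0,0,0.1,0,0,0,-1],[0,0,0.2,0,0,0,-1],[0,0,0.3,0,0,0,-1],[0,0,0.3,0,0,0,-1]]'
```

```text
time_s: 7.9
tcp_pos: [0.4455, 0.1282, 0.0548]
orientation: [0.078, 3.138, 0.002]
wrist_force: [0.1, -0.2, -1.6]
grip_width: 0.0433
gripper_force: 62.1
time_s: 8.3
tcp_pos: [0.4448, 0.1278, 0.051]
orientation: [0.078, 3.139, 0.0]
wrist_force: [-0.3, -0.5, -3.4]
grip_width: 0.0429
gripper_force: 62.1
```

```bash
python3 -m inch '[[0,0,0.1,0,0,0,-1],[0,0,0.2,0,0,0,-1],[0,0,0.2,0,0,0,-1]]'; python3 -m inch '[[0,0,0.1,0,0,0,-1],[0,0,0.1,0,0,0,-1]]';  python3 -m inch '[[0,0,0.1,0,0,0,-1],[0,0,0.1,0,0,0,-1]]'
```

```text
time_s: 8.6
tcp_pos: [0.4447, 0.1278, 0.0489]
orientation: [0.079, 3.14, 0.0]
wrist_force: [-0.5, 0.4, -3.6]
grip_width: 0.0432
gripper_force: 62.1
time_s: 8.8
tcp_pos: [0.4448, 0.1278, 0.0479]
orientation: [0.078, 3.139, 0.0]
wrist_force: [0.4, -0.1, -4.2]
grip_width: 0.043
gripper_force: 62.1
time_s: 9.0
tcp_pos: [0.445, 0.1279, 0.0472]
orientation: [0.079, 3.139, 0.001]
wrist_force: [-0.5, 0.0, -1.5]
grip_width: 0.043
gripper_force: 62.2
```

```bash
python3 -m inch '[[0,0,0.1,0,0,0,-1],[0,0,0.1,0,0,0,-1],[0,0,0.1,0,0,0,-1]]'
```

```text
time_s: 9.3
tcp_pos: [0.4451, 0.1278, 0.0471]
orientation: [0.079, 3.14, 0.001]
wrist_force: [-4.0, -2.2, 8.2]
grip_width: 0.0432
gripper_force: 63.4
```

Contact at the expected height. Checking the seating before release isn't needed, so I'll open gently.

```bash
python3 -m inch '[[0,0,0,0,0,0,0],[0,0,0,0,0,0,0.05],[0,0,0,0,0,0,0.1],[0,0,0,0,0,0,0.15],[0,0,0,0,0,0,0.2],[0,0,0,0,0,0,0.3],[0,0,0,0,0,0,0.4],[0,0,0,0,0,0,0.6],[0,0,0,0,0,0,0.8],[0,0,0,0,0,0,0.9],[0,0,0,0,0,0,1],[0,0,0,0,0,0,1],[0,0,0,0,0,0,1]]'
python3 - <<'E'
from h import *
cv2.imwrite("pics/s4.png",cv2.resize(env.grab_frame("side")[180:330,230:430],(800,600)))
E
```

```text
time_s: 10.6
tcp_pos: [0.4448, 0.1278, 0.046]
orientation: [0.078, 3.139, 0.0]
wrist_force: [-0.5, -0.4, 1.0]
grip_width: 0.0855
gripper_force: 0.0
```

View pics/s4.png

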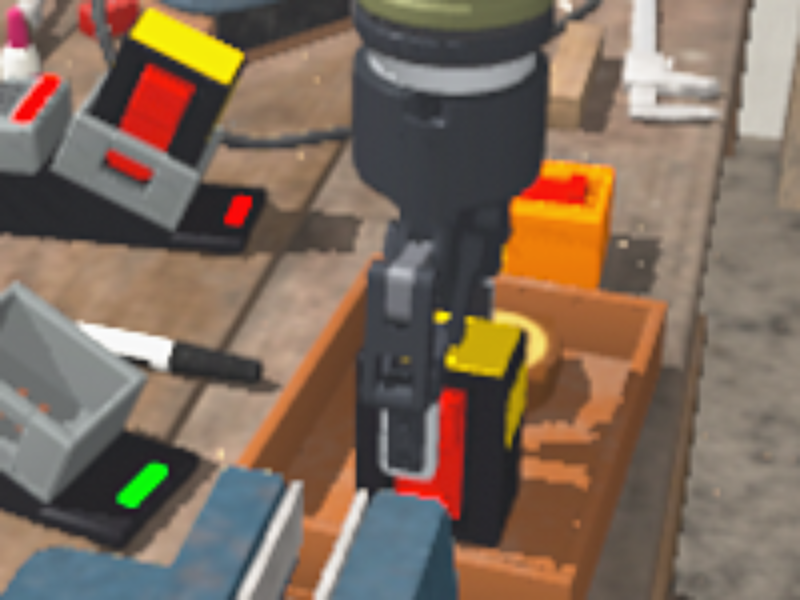

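The pack stands on the tray floor and the fingers are open. Retreating straight up.

```bash
python3 -m inch '[[0,0,-1,0,0,0,1],[0,0,-3,0,0,0,1],[0,0,-6,0,0,0,1],[0,0,-10,0,0,0,1],[0,0,-14,0,0,0,1],[0,0,-17,0,0,0,1],[0,0,-17,0,0,0,1],[0,0,-17,0,0,0,1],[0,0,-17,0,0,0,1]]'
python3 - <<'E'
from h import *
a=cv2.resize(env.grab_frame("side")[180:330,230:430],(400,300));b=cv2.resize(env.grab_frame("wrist"),(400,300))
cv2.imwrite("pics/f.png",np.hstack([a,b]))
E
```

```text
time_s: 11.55
tcp_pos: [0.4439, 0.1275, 0.2151]
orientation: [-0.079, -3.14, 0.001]
wrist_force: [0.6, 0.5, 0.3]
grip_width: 0.0851
gripper_force: 0.0
```

View pics/f.png

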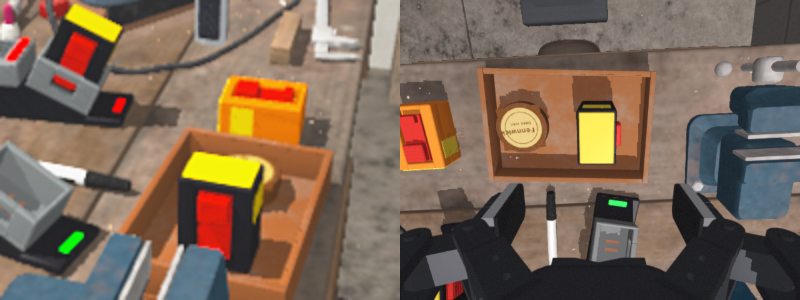

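The pack stands upright in the free half of the tray. The tin, the marker and the other pack haven't moved, and the gripper is clear.

```bash
python3 -c "
from rig import env
print(env.finish_job())"
```

```text
the job is handed in; nothing more can be done
None
```

The charged pack came out of the green-lamp charger with its tab held in and now stands upright in the free half of the tray; I handed the job in at about 12 s, with the other pack still latched and the tin and marker undisturbed in the last pictures.

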